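Shim the rocking bench scale

ROBOT

A 6-joint arm with a two-finger parallel gripper is mounted at the origin on a cart in front of the work surface, level with it; the furniture and walls round the work are solid. World frame = base frame: x ahead of the robot, y to its left, z up, the work surface at z = 0. Lengths are in m, angles in rad, forces in N, time in s.
With the tool pointing down it reaches from about 0.35 to 0.975 m from the base axis. Payload 4.9 kg.
Tool frame: the origin (TCP) lies on the centre line of the jaws, within the pads' length; the fingertips stand 14 mm ahead of it and the grasp point (between the pads) lies 5 mm behind it; y points along the fingers, z is the direction in which the jaws open and shut, and the axes are right-handed (so a half turn about y gives the same grasp; the last joint's range is limited). The gripper opens to 85 mm and grips with 20 to 120 N. Pads are 22 mm wide; open, the fingers measure 114 mm over their backs; the gripper's body (76 mm by 85 mm) begins 54 mm behind the grasp point. The pads swing forward as they close: fully open they stand 13 mm farther back than shut.
Start: joints at [-1.315, 0.053, 1.613, -0, 1.476, -0.119], TCP at [0.229, -0.582, 0.245] pointing down, gripper open.
Joint ranges: [-3.01, 3.01], [-1.01, 2.22], [0.06, 2.58], [-1.02, 4.17], [0.09, 2.62], [-3.14, 3.14]. Speed limits (rad/s): [2.57, 2.57, 3.14, 3.14, 3.14, 3.14].

INTERFACE

Orientations are given as a rotation vector (axis times angle).
In Python, from station import ctrl gives the robot as it stands.
- The arm moves only by the tool servo_tool, never from a script. Its arguments are lists of equal length, an entry for each row: "delta_pos": the shift along the tool's x, y, z in m, a list of three; "dr": the turn, a rotation vector about the tool's x, y, z in degrees, a list of three; "grip": the opening, from 0 (shut) to 1 (fully open). In form: {"delta_pos": [[x, y, z], ...], "dr": [[rx, ry, rz], ...], "grip": [grip, ...]}. A call has 1 to 5 rows; each row shifts and turns the pose as measured when the row begins, along the tool's axes as they then stand; what a row does not reach is not made up. A row lasts 1/8 s, in which the tool goes at most 62.5 mm and 10.7 degrees, less where a joint would pass 70% of its speed; a pose out of reach is approached as far as the arm can. A call is refused whole if a number of a shift passes 0.0625 or a number of a turn 10.7, either way. A call with a gripper value outside its range is refused whole. The fingers move at their own pace and stop on an object; "grip_force" is the grip in N (left out, the last holds). Time passes only in rows, so rows that do not move let the fingers close. It gives the time, the measured TCP pose, the force and the opening at its end, in the units of the state.
- ctrl.get_obs(): the state, without advancing time (a new reading comes with each control period).
- ctrl.get_image(name): name is "scene" or "top" or "wrist"; returns the picture (480x640x3 uint8, red, green, blue); there is no depth.
- ctrl.camera_params(name): a dict with "fovy" (degrees; the focal length in pixels is half the picture's height over the tangent of half this angle, whatever the lens; pixels are square), "cx", "cy" (the principal point, pixels), "eye" and "rotation" of the camera in the world. Camera axes: x right, y down, z forward; pixel columns grow to the right and rows downward; lengths in m; the calibration is good to about 2 mm. A picture is of the moment at which its call begins: read the wrist's pose just before it. camera_params takes no time and is no camera call; for the wrist camera it gives the pose at the moment of the call.
- ctrl.finish_job(): hands the job in, once; it reports no verdict.
Trained networks look in the newest picture that a camera, given by its name, has taken for a name from the list of things; names that differ only in an ending like _2 or _b are one class to them, and where a whole thing is asked for, a point or a joint stands for the part that bears it (a point fixed in the world has none). Each returns a list of dicts, best first, with "score" (0 to 1); they miss things now and then, are a little off and sometimes report something else, mostly with a low value. They report only what shows in the picture. A call takes as long as a camera call. They do not tell look-alikes from the thing itself.
- ctrl.masks_of(camera, label): "pixels" (480x640 bool, what is visible of it) and "extent" ([left, top, right, bottom] in pixels, round what is visible of it).
The state is a dict: "t": time; "q": joint angles; "dq": joint speeds; "effort": joint torques, N m; "tool_pos": TCP position; "tool_rot": TCP orientation; "contact_force": force on the tool from outside, world axes, zero at the start; "wrist_torque": the same for the moment, N m; "opening": finger opening in m.
Only numpy, scipy, OpenCV 4.12 (cv2) and the standard library are available. Lean on these libraries where they do the work, as an engineer would, in place of code of your own. Each camera call takes 0.05 s, during which the arm holds its last target.

TASK

The bench scale rocks because the foot at the corner facing the robot is too short. With the fingertips, slide the wooden wedge along the bench, thin end first, under that foot until it is snug and the scale cannot rock any more; do not lift the wedge, and leave the loupe and the steel block where they stand. Then press gently down on top of that same corner to prove that it no longer gives, and finish while still pressing.

Things in the scene. Friction and masses are not known exactly. Their poses are not given: they have to be found in the camera images.
- scale_base: Bench scale, about 1.2 kg: white housing 170 x 170 mm, underside 22 and flat top 52 mm above the bench, round steel pan (112 mm, top 61 mm up), four black feet. Origin: on the bench under its centre, z up; -x points along the diagonal to the short-footed corner, +y and -y to the corners whose feet stand on stuck-down pads. It cannot slide, only rock about the line through those two.
- scale (a joint): Rocking angle, rad: 0 = level (it rests so by its own weight and cannot tip further that way), 0.081 = short corner pressed down until its foot meets the bench. With nothing under the short foot, about 3 N down on that corner tips it, so 5 to 15 N is a fair test press.
- short_foot (a point): Lowest point of the short foot, 99 mm from the scale's centre: 8 mm above the bench when the scale is level. The foot is 18 mm in diameter with a half-round bottom (radius 9 mm).
- press_spot (a point): Flat top of the housing straight above the short foot, 52 mm above the bench, 20 mm in from the corner and clear of the pan.
- wedge: Loose hardwood wedge, 90 x 50 mm, about 60 g. Origin: centre of its underside, z up. Thin end (2 mm high) at x = +45 mm, upright rear face (16 mm high) at x = -45 mm, top one even slope. Starts in front of the short foot, thin end towards it. It slides with under 2 N; it becomes snug when the foot is over wedge x = about +7 mm (thin end 38 mm past the foot), then jams and the force rises steeply.
- loupe: Black magnifier standing on the bench to one side of the wedge, 37 mm across, 33 mm high; loose bystander. Origin: centre of its underside.
- steel_block: Ground steel block, 30 x 50 x 30 mm high, on the other side of the wedge; loose bystander. Origin: centre of its underside.
Mind the look-alikes: they are no part of the job. Several things look just like the wedge: the one meant starts farthest from the robot's base.

How it is judged:
On the way:
1. the wedge has been slid under the short foot, far enough to be snug, before the scale is pressed (x of short_foot in the frame of wedge between -0.02 and 0.017 m and y of short_foot in the frame of wedge between -0.021 and 0.021 m and contact force between the fingers and scale_base below 0.5 N), for 0.1 s.
At the end, for the whole second after the job is handed in: The wedge lies flat and still under the short foot (foot at wedge x between -20 and +17 mm, within 21 mm of its centre line) and carries it (over 1.5 N), while the fingers press on the scale with more than 4 N within 50 mm of the spot above that foot and the rocking angle stays below 0.015 rad (x of short_foot in the frame of wedge between -0.02 and 0.017 m and y of short_foot in the frame of wedge between -0.021 and 0.021 m and contact force between the fingers and scale_base above 4 N and horizontal distance between the grasp point and press_spot below 0.05 m and value of joint scale below 0.015 rad and contact force between wedge and scale_base above 1.5 N and linear speed of wedge below 0.01 m/s and height (world z) of wedge below 0.004 m); the arm keeps its last pose, push and grip.
It fails at once if the wedge is lifted off the bench (over 10 mm) or tipped up (height (world z) of wedge above 0.01 m or angle between wedge's own z axis and vertical above 0.25 rad).
It fails at once if the loupe or the steel block is moved by more than 20 mm (distance of any of loupe, steel_block from where it was at the start of the episode above 0.02 m).
It fails at once if the scale or the wedge is pushed roughly, with more than 45 N (contact force between the fingers and scale_base above 45 N or contact force between the fingers and wedge above 45 N).
It also fails if it takes over 45 s, if anything falls off the work surface, if the arm or the gripper's body presses on something with over 40 N, if the wrist force passes 120 N, or if a joint passes its speed limit or range.

## Working session

There is one attempt and no reset: what is moved stays moved. The work goes in short steps, Python scripts to look and compute and a tool call to move; the robot and the scene stay as the last step left them, time stands still between calls to the robot, and variables do not carry over. Pictures are saved under pics/ and viewed, and the job is handed in when it is done.

Besides the shell and the picture viewer there is one more tool, called after ">>>" by a JSON object that holds its "fn" and its "kwargs". servo_tool: Moves the arm, as the interface text tells. Its arguments: {"type":"object","properties":{"delta_pos":{"type":"array","items":{"type":"array","items":{"type":"number"}}},"dr":{"type":"array","items":{"type":"array","items":{"type":"number"}}},"grip":{"type":"array","items":{"type":"number"}},"grip_force":{"type":"number"}},"required":["delta_pos","dr","grip"]}

```bash
mkdir -p pics; cat > h.py <<'E'
import numpy as np, cv2
from station import ctrl
from scipy.spatial.transform import Rotation as R
def save(n,im): cv2.imwrite('pics/'+n,cv2.cvtColor(im,cv2.COLOR_RGB2BGR))
def par(c):
    p=ctrl.camera_params(c); f=240/np.tan(np.radians(p['fovy'])/2)
    return f,p['cx'],p['cy'],np.array(p['eye']),np.array(p['rotation'])
def ray(c,u,v,z):
    f,cx,cy,e,r=par(c); d=r@np.array([(u-cx)/f,(v-cy)/f,1]); return e+d*(z-e[2])/d[2]
def proj(c,P):
    f,cx,cy,e,r=par(c); q=r.T@(np.array(P)-e); return np.array([cx+f*q[0]/q[2],cy+f*q[1]/q[2]])
E
python3 - <<'E'
from h import *
for c in ['scene','top']:
    save(c+'0.png',ctrl.get_image(c)); p=ctrl.camera_params(c); print(c,p)
    for l in ['wedge','scale_base','loupe','steel_block']:
        for m in ctrl.masks_of(c,l):
            ys,xs=np.where(m['pixels']); print(l,round(m['score'],2),m['extent'],len(xs),xs.mean().round(1) if len(xs) else '',ys.mean().round(1), ray(c,xs.mean(),ys.mean(),0.01).round(3))
o=ctrl.get_obs(); print(o)
E
```

```text
scene {'fovy': 55.18328498012801, 'cx': 317.73217405021467, 'cy': 246.21703786787106, 'eye': array([0.1405872 , 0.79406701, 0.61144532]), 'rotation': array([-0.87316794,  2.46647296, -1.18764352])}Traceback (most recent call last):
  File "<stdin>", line 6, in <module>
  File "h.py", line 9, in ray
    f,cx,cy,e,r=par(c); d=r@np.array([(u-cx)/f,(v-cy)/f,1]); return e+d*(z-e[2])/d[2]
                                                                                 ~^^^
IndexError: invalid index to scalar variable.
```

```bash
sed -i "s/np.array(p\['rotation'\])/R.from_rotvec(p['rotation']).as_matrix()/" h.py
python3 - <<'E'
from h import *
for c in ['scene','top']:
    save(c+'0.png',ctrl.get_image(c)); p=ctrl.camera_params(c); print(c,p)
    for l in ['wedge','scale_base','loupe','steel_block']:
        for m in ctrl.masks_of(c,l):
            ys,xs=np.where(m['pixels']); print(l,round(m['score'],2),m['extent'],len(xs),xs.mean().round(1) if len(xs) else '',ys.mean().round(1), ray(c,xs.mean(),ys.mean(),0.01).round(3))
o=ctrl.get_obs(); print(o)
E
```

```text
scene {'fovy': 55.18328498012801, 'cx': 317.73217405021467, 'cy': 246.21703786787106, 'eye': array([0.1405872 , 0.79406701, 0.61144532]), 'rotation': array([-0.87316794,  2.46647296, -1.18764352])}
wedge 0.66 [396.2, 251.9, 448.7, 275.0] 763 420.7 261.2 [0.405 0.109 0.01 ]
wedge 0.55 [330.0, 261.6, 380.1, 286.2] 924 355.8 275.3 [0.482 0.227 0.01 ]
scale_base 0.77 [221.4, 198.9, 312.8, 278.9] 5095 264.1 234.5 [0.707 0.247 0.01 ]
loupe 0.72 [289.1, 298.3, 308.2, 322.9] 507 300.1 308.8 [0.508 0.363 0.01 ]
steel_block 0.95 [366.6, 230.3, 385.5, 254.7] 395 373.9 239.3 [0.517 0.11  0.01 ]
top {'fovy': 53.87757608125704, 'cx': 318.27307298257847, 'cy': 240.69292152585902, 'eye': array([0.37231589, 0.26495527, 0.90718712]), 'rotation': array([-2.16285175,  2.04247821, -0.23531721])}
wedge 0.94 [321.9, 260.7, 361.3, 311.9] 1275 340.9 286.9 [0.488 0.223 0.01 ]
wedge 0.65 [377.4, 310.3, 427.5, 359.5] 1254 402.9 333.6 [0.407 0.103 0.01 ]
scale_base 0.86 [263.6, 121.6, 387.2, 240.6] 7626 325.4 180.7 [0.699 0.264 0.01 ]
loupe 0.89 [257.0, 260.1, 278.0, 288.8] 346 265.0 273.1 [0.506 0.369 0.01 ]
steel_block 0.97 [380.2, 265.3, 411.6, 283.1] 495 397.8 275.8 [0.515 0.115 0.01 ]
{'t': 0.6, 'q': array([-1.31501859e+00,  5.27040567e-02,  1.61288380e+00, -3.20865947e-05,
        1.47599686e+00, -1.19003005e-01]), 'dq': array([ 0.00251743,  0.00023785, -0.00145879,  0.00017423, -0.00084947,
       -0.00106234]), 'effort': array([ 2.65506606e-04, -3.93409896e+01, -3.70230496e+01, -5.67144787e-05,
        7.78458070e-04, -3.48647959e-06]), 'tool_pos': array([ 0.22878042, -0.58160932,  0.24531075]), 'tool_rot': array([-0.38240706,  2.01655832, -2.01657906]), 'contact_force': array([-0.1823118 ,  0.32110981,  0.40558317]), 'wrist_torque': array([-0.03659769, -0.01230927,  0.03018405]), 'opening': 0.08577159527383248}
```

View pics/scene0.png

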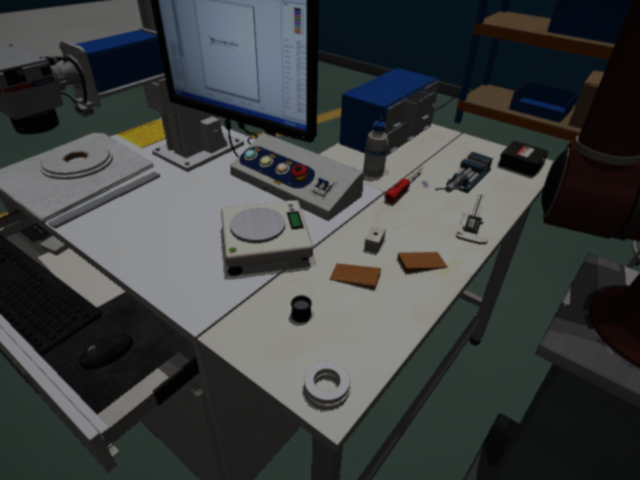

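View pics/top0.png

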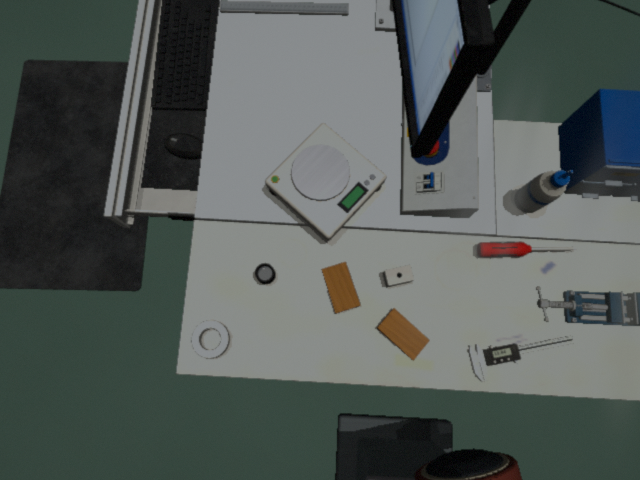

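Candidates for the wedge in the top view are A at (341,287), about 0.54 m from the base, and B at (403,334), about 0.42 m away. I choose A because it is farther out and sits in front of the corner at (328,241). Next I'll check it in a crop and measure it.

```bash
python3 - <<'E'
from h import *
im=ctrl.get_image('top')
save('crop1.png',cv2.resize(im[110:330,240:440],None,fx=3.5,fy=2.7 if 0 else 3.5*1.0,interpolation=cv2.INTER_CUBIC)[:600] if 0 else cv2.resize(im[115:325,240:440],None,fx=2.85,fy=2.85,interpolation=cv2.INTER_CUBIC))
im2=ctrl.get_image('scene'); save('crop2.png',cv2.resize(im2[190:330,210:410],None,fx=4,fy=4,interpolation=cv2.INTER_CUBIC))
for l in ['wedge','scale_base']:
    m=ctrl.masks_of('scene',l)  
im=ctrl.get_image('top')
for l,z in [('wedge',.009),('scale_base',.052),('steel_block',.03),('loupe',.033)]:
    for m in ctrl.masks_of('top',l):
        ys,xs=np.where(m['pixels']); P=np.array([ray('top',u,v,z)[:2] for u,v in zip(xs,ys)])
        r=cv2.minAreaRect((P*1000).astype(np.float32)); print(l,m['score'],r,cv2.boxPoints(r).round(0).tolist())
E
```

```text
wedge 0.64 ((488.54443359375, 223.42889404296875), (89.22074127197266, 51.84074020385742), 21.49061393737793) [[438.0, 231.0], [457.0, 183.0], [540.0, 216.0], [521.0, 264.0]]Traceback (most recent call last):
  File "<stdin>", line 10, in <module>
  File "h.py", line 9, in ray
    f,cx,cy,e,r=par(c); d=r@np.array([(u-cx)/f,(v-cy)/f,1]); return e+d*(z-e[2])/d[2]
                ~~~^^^
  File "h.py", line 6, in par
    p=ctrl.camera_params(c); f=240/np.tan(np.radians(p['fovy'])/2)
ValueError: time passes only in moves, steps and waits
```

View pics/crop1.png

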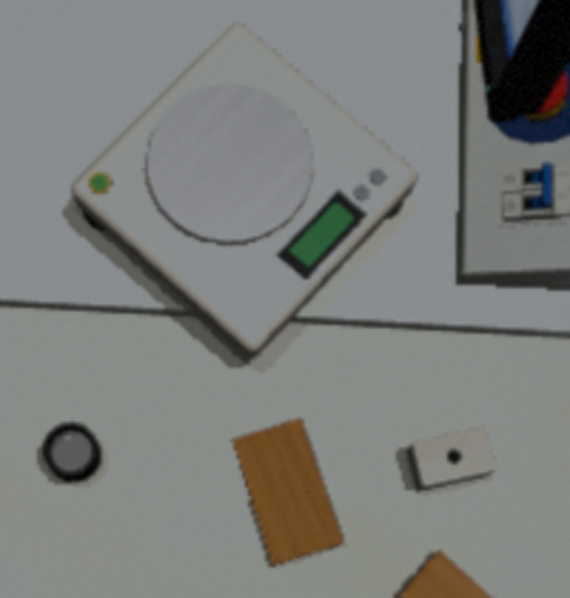

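View pics/crop2.png

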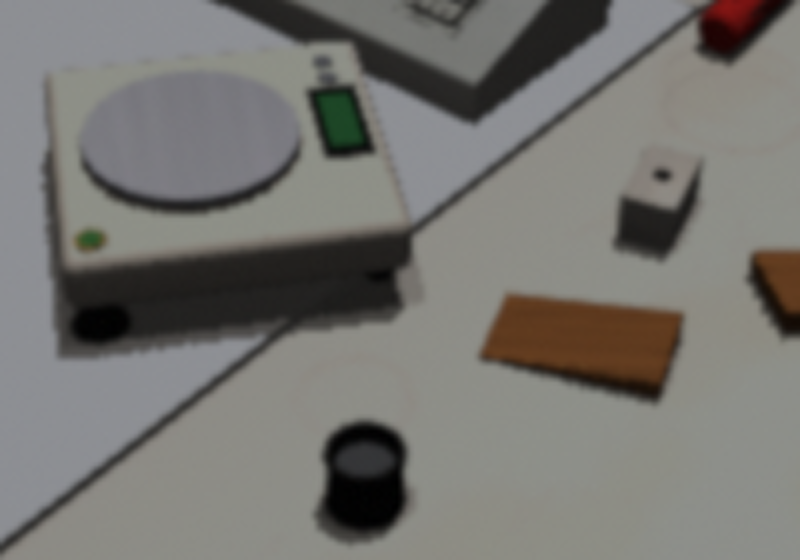

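```bash
sed -i 's/^def par/from functools import lru_cache\n@lru_cache(None)\ndef par/' h.py; python3 - <<'E'
from h import *
im=ctrl.get_image('top')
for l,z in [('wedge',.009),('scale_base',.052),('steel_block',.03),('loupe',.033)]:
    for m in ctrl.masks_of('top',l)[:2]:
        M=m['pixels'].astype(np.uint8); c=max(cv2.findContours(M,0,1)[0],key=len)[:,0]
        P=np.array([ray('top',u,v,z)[:2] for u,v in c])
        r=cv2.minAreaRect((P*1000).astype(np.float32)); print(l,round(m['score'],2),np.round(r[0]),np.round(r[1]),r[2],cv2.boxPoints(r).round(0).tolist())
# hand-read scale top corners from crop
for n,u,v in [('near',252,352),('left',74,186),('far',237,22),('right',417,180)]:
    print(n,ray('top',240+u/2.85,115+v/2.85,.052).round(4))
for n,u,v,z in [('TL',234,440,.002),('TR',302,420,.002),('BR',343,544,.016),('BL',272,566,.016)]:
    print(n,ray('top',240+u/2.85,115+v/2.85,z).round(4))
for n,u,v,z in [('TL',505,295,.002),('thinN',482,357,.002),('rearbotN',659,397,.0),('rearTopN',659,385,.016),('rearTopF',682,315,.016),('cornertop',411,236,.05),('lefttop',68,270,.05)]:
    print('scene',n,ray('scene',210+u/4,190+v/4,z).round(4))
E
```

```text
wedge 0.82 [407. 103.] [92. 53.] 51.39105224609375 [[358.0, 83.0], [399.0, 51.0], [457.0, 122.0], [415.0, 155.0]]
wedge 0.63 [489. 223.] [90. 51.] 20.750946044921875 [[438.0, 231.0], [456.0, 184.0], [540.0, 215.0], [522.0, 263.0]]
scale_base 0.8 [685. 264.] [175. 176.] 51.22195053100586 [[561.0, 251.0], [699.0, 140.0], [808.0, 277.0], [671.0, 387.0]]
steel_block 0.68 [513. 118.] [33. 56.] 15.750747680664062 [[490.0, 140.0], [505.0, 87.0], [536.0, 95.0], [521.0, 149.0]]
loupe 0.76 [504. 367.] [36. 37.] 4.398111343383789 [[484.0, 384.0], [487.0, 347.0], [523.0, 349.0], [520.0, 387.0]]
loupe 0.24 [485. 225.] [89. 52.] 21.48489761352539 [[434.0, 233.0], [453.0, 185.0], [536.0, 217.0], [517.0, 266.0]]
near [0.5713 0.252  0.052 ]
left [0.6785 0.377  0.052 ]
far [0.8043 0.2744 0.052 ]
right [0.6963 0.1473 0.052 ]
TL [0.5209 0.2602 0.002 ]
TR [0.5373 0.2146 0.002 ]
BR [0.4535 0.1848 0.016 ]
BL [0.4365 0.2308 0.016 ]
scene TL [0.5365 0.2167 0.002 ]
scene thinN [0.5178 0.2605 0.002 ]
scene rearbotN [0.4373 0.2271 0.    ]
scene rearTopN [0.4339 0.2352 0.016 ]
scene rearTopF [0.452  0.1865 0.016 ]
scene cornertop [0.5661 0.2565 0.05  ]
scene lefttop [0.6739 0.3791 0.05  ]
```

The crops show wedge A with its thin end at crop (268,430) facing the scale's near corner at (252,352). The rear, thick end is at (307,555). The measured size of 90x51 mm and the bystander positions are consistent. Wedge B is a look-alike.

I estimate the wedge centre at (0.487, 0.223) with yaw about 20°, and the short foot at about (0.589, 0.254). A straight push along the wedge axis puts the foot within about 5 mm of the centre line.

```bash
cat >> h.py <<'E'
def goto(xy,z,yaw):
    """needed total shift (tool axes, current) and turn about tool y (deg) so that tool x is along yaw"""
    o=ctrl.get_obs(); M=R.from_rotvec(o['tool_rot']).as_matrix()
    T=np.array([[np.cos(yaw),np.sin(yaw),0],[0,0,-1]]); x=T[0];y=T[1]; G=np.column_stack([x,y,np.cross(x,y)])
    d=np.array([*xy,z])-o['tool_pos']
    print('t',round(o['t'],2),'pos',o['tool_pos'].round(4),'q',o['q'].round(2),'F',o['contact_force'].round(1),'open',round(o['opening'],4))
    print('shift cur axes',(M.T@d).round(4),' in goal axes',(G.T@d).round(4),'turn',np.degrees(R.from_matrix(M.T@G).as_rotvec()).round(2))
E
python3 - <<'E'
from h import *
M=R.from_rotvec(ctrl.get_obs()['tool_rot']).as_matrix(); print(M.round(3))
goto((0.42,0.2),.1,np.radians(20)); goto((0.42,0.2),.1,np.radians(200))
E
```

```text
[[-0.931 -0.     0.366]
 [-0.366  0.    -0.931]
 [-0.    -1.    -0.   ]]
t 1.2 pos [ 0.2288 -0.5816  0.2453] q [-1.32  0.05  1.61  0.    1.48 -0.12] F [0.3 1.2 0.8] open 0.0851
shift cur axes [-0.4641  0.1453 -0.6573]  in goal axes [0.447  0.1453 0.669 ] turn [-0.0000e+00 -1.7853e+02 -1.0000e-02]
t 1.2 pos [ 0.2288 -0.5816  0.2453] q [-1.32  0.05  1.61  0.    1.48 -0.12] F [0.3 1.2 0.8] open 0.0851
shift cur axes [-0.4641  0.1453 -0.6573]  in goal axes [-0.447   0.1453 -0.669 ] turn [ 0.    1.47 -0.  ]
```

>>> {"fn": "servo_tool", "kwargs": {"delta_pos": [[-0.05,0,-0.03],[-0.05,0,-0.03],[-0.05,0,-0.03],[-0.05,0,-0.03],[-0.05,0,-0.03]], "dr": [[0,0,0],[0,0,0],[0,0,0],[0,0,0],[0,0,0]], "grip": [0.24,0.24,0.24,0.24,0.24]}}

```text
t: 1.82
tool_pos: [0.4095, -0.3477, 0.2456]
tool_rot: [-0.373, 2.019, -2.023]
contact_force: [0.1, -1.9, 0.6]
opening: 0.0204
```

>>> {"fn": "servo_tool", "kwargs": {"delta_pos": [[-0.02,0,-0.05],[-0.02,0,-0.05],[-0.02,0,-0.05],[-0.02,0,-0.05],[-0.02,0,-0.05]], "dr": [[0,0,0],[0,0,0],[0,0,0],[0,0,0],[0,0,0]], "grip": [0.24,0.24,0.24,0.24,0.24]}}

```text
t: 2.45
tool_pos: [0.4142, -0.0699, 0.2461]
tool_rot: [-0.37, 2.016, -2.022]
contact_force: [0.9, 1.0, -0.5]
opening: 0.0203
```

```bash
python3 - <<'E'
from h import *
goto((0.415,0.197),.1,np.radians(200))
E
```

```text
t 2.45 pos [ 0.4142 -0.0699  0.2461] q [-0.34 -0.48  2.06 -0.    1.55  0.86] F [ 0.9  1.  -0.5] open 0.0203
shift cur axes [-0.0959  0.1455 -0.2495]  in goal axes [-0.092   0.1461 -0.2506] turn [-0.23  1.04 -0.25]
```

>>> {"fn": "servo_tool", "kwargs": {"delta_pos": [[-0.02,0.01,-0.05],[-0.02,0.01,-0.05],[-0.02,0.02,-0.05],[-0.02,0.03,-0.05],[-0.016,0.03,-0.046]], "dr": [[-0.2,1,-0.2],[0,0,0],[0,0,0],[0,0,0],[0,0,0]], "grip": [0.24,0.24,0.24,0.24,0.24]}}

```text
t: 3.08
tool_pos: [0.4219, 0.203, 0.1493]
tool_rot: [-0.34, 2.022, -2.028]
contact_force: [1.1, 0.6, -0.7]
opening: 0.0206
```

```bash
python3 - <<'E'
from h import *
goto((0.420,0.1985),.018,np.radians(200))
save('wrist1.png',ctrl.get_image('wrist')); save('top1.png',cv2.resize(ctrl.get_image('top')[150:350,220:460],None,fx=3,fy=3))
E
```

```text
t 3.08 pos [0.4219 0.203  0.1493] q [ 0.29 -0.27  2.07 -0.    1.32  1.51] F [ 1.1  0.6 -0.7] open 0.0206
shift cur axes [0.0053 0.1312 0.0029]  in goal axes [0.0033 0.1313 0.0036] turn [-0.31  0.   -0.89]
```

View pics/wrist1.png

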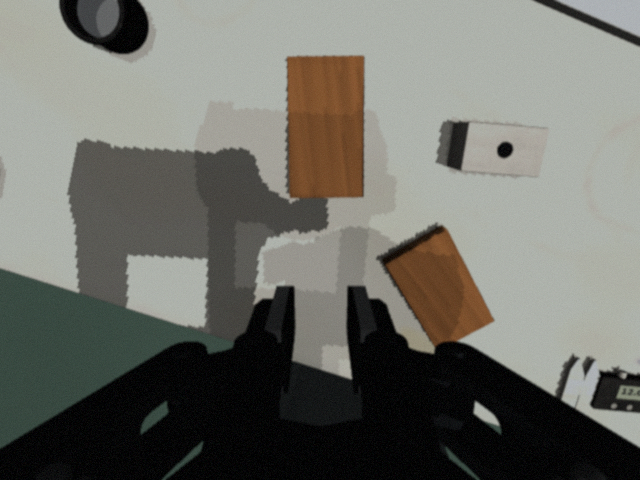

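View pics/top1.png

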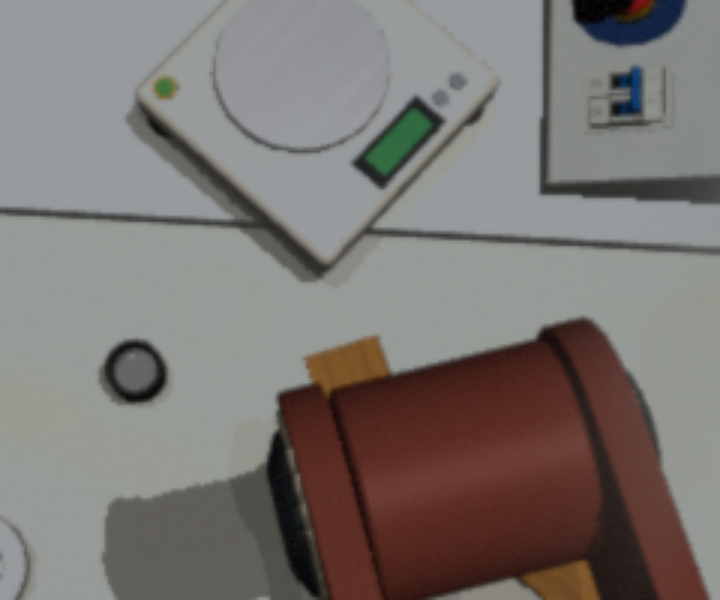

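The wrist view shows wedge A square to the jaws, with its rear edge at row 196, columns 287 to 364. The fingers are centred near column 320 and wedge B, right of them, is clear. I'll remeasure the wedge from the wrist camera.

```bash
python3 - <<'E'
from h import *
P=[ray('wrist',u,v,z)[:2] for u,v,z in [(288,56,.002),(364,56,.002),(364,197,.016),(287,197,.016)]]
print(np.round(P,4)); P=np.array(P); a=(P[0]+P[1])/2; b=(P[2]+P[3])/2; d=a-b
c=(a+b)/2; yw=np.arctan2(d[1],d[0]); print('c',c,'yaw',np.degrees(yw),'len',np.hypot(*d))
f=np.array([.589,.2541])-c; print('foot in wedge',f@[np.cos(yw),np.sin(yw)],f@[-np.sin(yw),np.cos(yw)])
s=b-0.03*d/np.hypot(*d); print('rear',b,'start',s)
goto(s,.018,yw+np.pi)
E
```

```text
[[0.5149 0.2617]
 [0.5316 0.2165]
 [0.4495 0.185 ]
 [0.432  0.2327]]
c [0.48198387 0.22397435] yaw 20.125578475378447 len 0.08781558607373349
foot in wedge 0.11084740728066372 -0.008535788600612066
rear [0.44075705 0.2088666 ] start [0.41258883 0.19854423]
t 3.17 pos [0.4187 0.2039 0.1456] q [ 0.29 -0.26  2.08 -0.    1.32  1.51] F [ 0.2 -1.2 -0.1] open 0.0205
shift cur axes [0.0085 0.1275 0.0025]  in goal axes [0.0076 0.1276 0.0029] turn [-0.19  0.17 -0.38]
```

>>> {"fn": "servo_tool", "kwargs": {"delta_pos": [[0.004,0.03,0.003],[0.004,0.03,0],[0,0.03,0],[0,0.02,0],[0,0,0]], "dr": [[-0.2,0,-0.4],[0,0,0],[0,0,0],[0,0,0],[0,0,0]], "grip": [0.24,0.24,0.24,0.24,0.24]}}

```text
t: 3.8
tool_pos: [0.4149, 0.1976, 0.0358]
tool_rot: [-0.359, 2.025, -2.027]
contact_force: [-0.5, 0.6, -0.2]
opening: 0.0207
```

```bash
python3 - <<'E'
from h import *
goto((0.4135,0.1985),.018,np.radians(200.1))
save('wrist2.png',ctrl.get_image('wrist'))
E
```

```text
t 3.8 pos [0.4149 0.1976 0.0358] q [ 0.28 -0.12  2.15 -0.    1.1   1.5 ] F [-0.5  0.6 -0.2] open 0.0207
shift cur axes [ 0.0011  0.0177 -0.0014]  in goal axes [ 0.001   0.0178 -0.0013] turn [-0.1   0.27 -0.27]
```

View pics/wrist2.png

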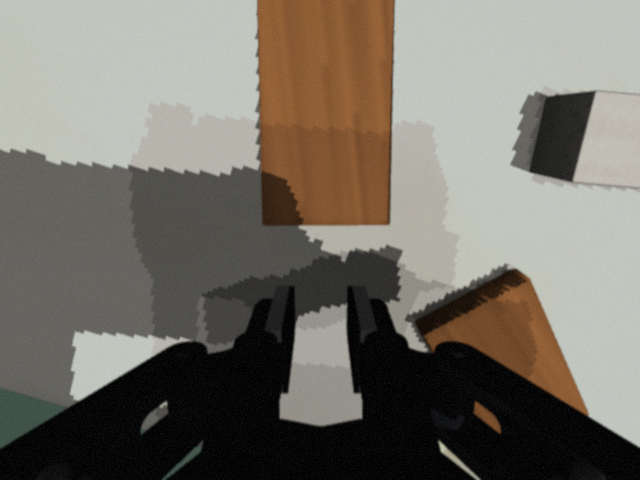

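The fingers are behind wedge A's rear face, with the edge at row 224 and columns 262 to 390, and centred to within about 2 mm. I'll lower them now and make contact slowly.

>>> {"fn": "servo_tool", "kwargs": {"delta_pos": [[0,0.012,0.001],[0,0.006,0],[-0.008,0,0],[-0.006,0,0],[0,0,0]], "dr": [[0,0,0],[0,0,0],[0,0,0],[0,0,0],[0,0,0]], "grip": [0.24,0.24,0.24,0.24,0.24]}}

```text
t: 4.47
tool_pos: [0.4337, 0.2027, 0.0216]
tool_rot: [-0.348, 2.022, -2.022]
contact_force: [-0.2, -1.0, -0.6]
opening: 0.0207
```

>>> {"fn": "servo_tool", "kwargs": {"delta_pos": [[-0.003,0.004,0],[-0.01,0.001,0.0005],[-0.01,0,0.0005],[-0.01,0,0.0005],[0,0,0]], "dr": [[0,0,0],[0,0,0],[0,0,0],[0,0,0],[0,0,0]], "grip": [0.24,0.24,0.24,0.24,0.24]}}

```text
t: 5.1
tool_pos: [0.4678, 0.2136, 0.0169]
tool_rot: [-0.348, 2.022, -2.022]
contact_force: [-0.4, 0.4, 0.7]
opening: 0.0204
```

```bash
python3 - <<'E'
from h import *
goto((0.5296,0.2321),.018,np.radians(200.1))
save('wrist3.png',ctrl.get_image('wrist'))
E
```

```text
t 5.1 pos [0.4678 0.2136 0.0169] q [ 0.28  0.05  2.03 -0.    1.05  1.5 ] F [-0.4  0.4  0.7] open 0.0204
shift cur axes [-0.0644 -0.0002  0.0042]  in goal axes [-0.0644 -0.0011  0.0039] turn [-0.15  0.26 -0.8 ]
```

View pics/wrist3.png

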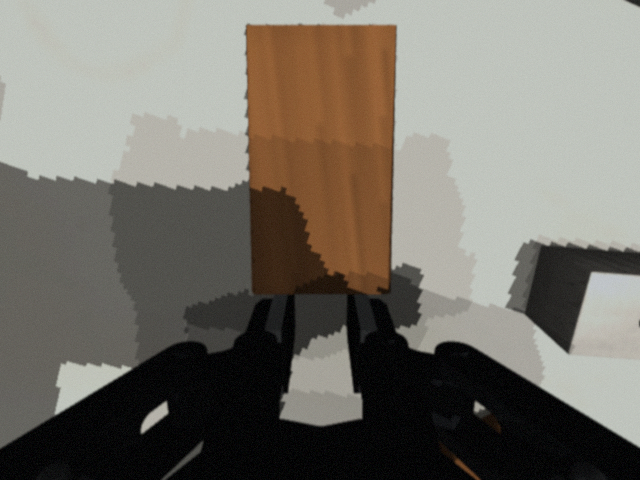

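The fingers now touch the rear face at row about 292 and the wedge is moving with them. I'll keep pushing.

>>> {"fn": "servo_tool", "kwargs": {"delta_pos": [[-0.01,0,0.001],[-0.01,0,0.001],[-0.01,0,0.001],[-0.01,0,0.001],[0,0,0]], "dr": [[0,0,0],[0,0,0],[0,0,0],[0,0,0],[0,0,0]], "grip": [0.24,0.24,0.24,0.24,0.24]}}

```text
t: 5.78
tool_pos: [0.509, 0.2243, 0.0173]
tool_rot: [-0.349, 2.022, -2.022]
contact_force: [-0.3, 0.1, -0.7]
opening: 0.0204
```

```bash
python3 - <<'E'
from h import *
goto((0.5296,0.2321),.018,np.radians(200.1))
save('wrist4.png',ctrl.get_image('wrist'))
save('scene4.png',cv2.resize(ctrl.get_image('scene')[170:330,210:410],None,fx=3.7,fy=3.7,interpolation=cv2.INTER_CUBIC))
E
```

```text
t 5.78 pos [0.509  0.2243 0.0173] q [ 0.28  0.14  1.93 -0.    1.05  1.5 ] F [-0.3  0.1 -0.7] open 0.0204
shift cur axes [-0.022  -0.0004 -0.0001]  in goal axes [-0.022  -0.0007 -0.0002] turn [-0.15  0.25 -0.79]
```

View pics/wrist4.png

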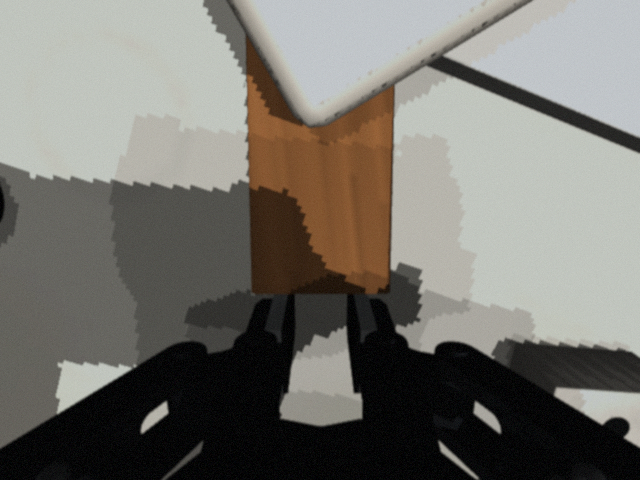

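View pics/scene4.png

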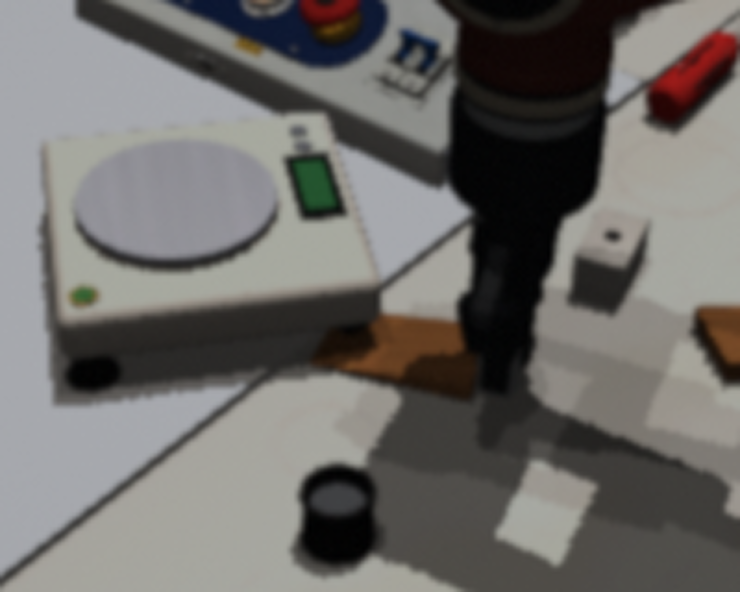

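The scale corner at (313,125) lies over the wedge, close to its centre line at column 320. The remaining travel is about 22 mm, so I'll continue in small steps and watch the force.

>>> {"fn": "servo_tool", "kwargs": {"delta_pos": [[-0.006,0,0],[-0.005,0,0],[-0.004,0,0],[0,0,0]], "dr": [[0,0,0],[0,0,0],[0,0,0],[0,0,0]], "grip": [0.24,0.24,0.24,0.24]}}

```text
t: 6.38
tool_pos: [0.5223, 0.2296, 0.0169]
tool_rot: [-0.351, 2.023, -2.023]
contact_force: [0.3, 0.3, -0.0]
opening: 0.0207
```

>>> {"fn": "servo_tool", "kwargs": {"delta_pos": [[-0.002,0,0],[-0.002,0,0],[0,0,0]], "dr": [[0,0,0],[0,0,0],[0,0,0]], "grip": [0.24,0.24,0.24]}}

```text
t: 6.75
tool_pos: [0.5261, 0.231, 0.0169]
tool_rot: [-0.351, 2.023, -2.023]
contact_force: [0.7, 0.3, -0.4]
opening: 0.0205
```

>>> {"fn": "servo_tool", "kwargs": {"delta_pos": [[-0.002,0,0],[-0.001,0,0]], "dr": [[0,0,0],[0,0,0]], "grip": [0.24,0.24]}}

```text
t: 7.0
tool_pos: [0.528, 0.2318, 0.0168]
tool_rot: [-0.355, 2.023, -2.025]
contact_force: [-4.0, -1.9, 3.8]
opening: 0.0207
```

>>> {"fn": "servo_tool", "kwargs": {"delta_pos": [[-0.001,0,0],[-0.001,0,0]], "dr": [[0,0,0],[0,0,0]], "grip": [0.24,0.24]}}

```text
t: 7.25
tool_pos: [0.5282, 0.2319, 0.0165]
tool_rot: [-0.361, 2.024, -2.028]
contact_force: [-5.4, -2.6, 4.1]
opening: 0.0204
```

>>> {"fn": "servo_tool", "kwargs": {"delta_pos": [[-0.001,0,0],[-0.001,0,0]], "dr": [[0,0,0],[0,0,0]], "grip": [0.24,0.24]}}

```text
t: 7.5
tool_pos: [0.5283, 0.2319, 0.0163]
tool_rot: [-0.367, 2.025, -2.031]
contact_force: [-5.4, -1.6, 4.6]
opening: 0.0206
```

The force rises at the predicted position, so the wedge is becoming snug. One slightly firmer push will seat it.

>>> {"fn": "servo_tool", "kwargs": {"delta_pos": [[-0.003,-0.001,0],[-0.003,0,0]], "dr": [[0,0,0],[0,0,0]], "grip": [0.24,0.24]}}

```text
t: 7.75
tool_pos: [0.5294, 0.2325, 0.0158]
tool_rot: [-0.381, 2.028, -2.039]
contact_force: [-12.2, -6.0, 10.6]
opening: 0.0204
```

```bash
python3 - <<'E'
from h import *
goto((0.5296,0.2321),.018,np.radians(200.1))
save('wrist5.png',ctrl.get_image('wrist'))
E
```

```text
t 7.75 pos [0.5294 0.2325 0.0158] q [ 0.29  0.2   1.86 -0.    1.09  1.5 ] F [-12.2  -6.   10.6] open 0.0204
shift cur axes [-0.0001 -0.0022  0.0005]  in goal axes [-0.0001 -0.0022  0.0004] turn [-0.15  0.32  0.89]
```

View pics/wrist5.png

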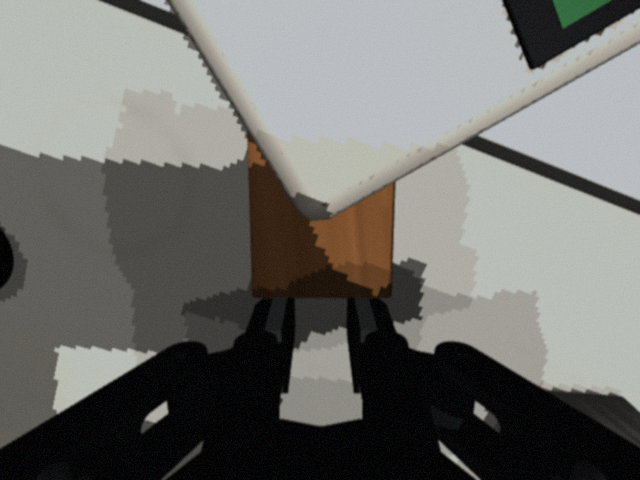

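The wedge is snug: the foot stopped it at about 14 N, with the fingers exactly where I predicted, and the scale corner at (317,215) is over the wedge. Next I retreat, rise, close the fingers and go over the press spot.

>>> {"fn": "servo_tool", "kwargs": {"delta_pos": [[0.015,-0.002,0],[0.01,-0.03,0],[0,-0.05,0],[0,-0.03,0],[0,0,0]], "dr": [[0,0,0.8],[0,0,0],[0,0,0],[0,0,0],[0,0,0]], "grip": [0.24,0.24,0.24,0,0]}}

```text
t: 8.43
tool_pos: [0.5069, 0.2243, 0.1304]
tool_rot: [-0.359, 2.024, -2.027]
contact_force: [-0.9, 0.1, -0.9]
opening: 0.0001
```

```bash
python3 - <<'E'
from h import *
goto((0.586,0.2535),.085,np.radians(200.1))
save('wrist6.png',ctrl.get_image('wrist'))
P=[ray('wrist',u,v,z).round(4) for u,v,z in [(320,240,.05)]]
print([proj('wrist',p).round(0) for p in [(.589,.2541,.052),(.589,.2541,.0)]])
E
```

```text
t 8.43 pos [0.5069 0.2243 0.1304] q [ 0.28 -0.02  1.88 -0.    1.27  1.5 ] F [-0.9  0.1 -0.9] open 0.0001
shift cur axes [-0.084   0.0459  0.0001]  in goal axes [-0.0843  0.0454 -0.0002] turn [-0.14  0.3  -0.28]
[array([323.,  81.]), array([323.,  90.])]
```

View pics/wrist6.png

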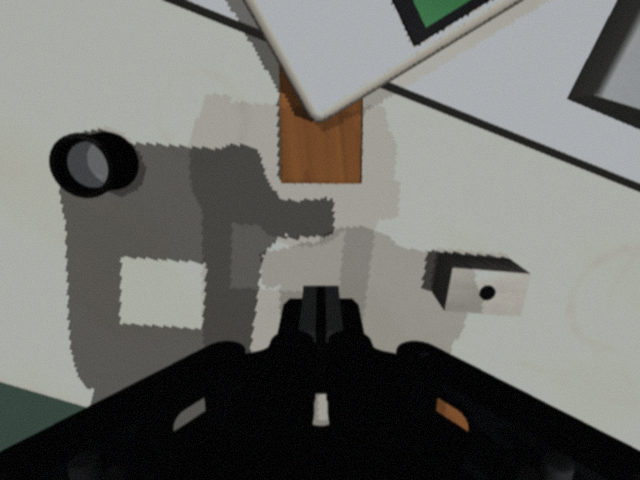

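The wedge stayed in place, with its rear edge at row 182 and columns 280 to 361. The foot projects to (323,81), on its centre line, and both bystanders are untouched. I'll move over the corner.

>>> {"fn": "servo_tool", "kwargs": {"delta_pos": [[-0.03,0,0],[-0.03,0.01,0],[-0.024,0.02,0],[0,0.014,0],[0,0,0]], "dr": [[0,0,0],[0,0,0],[0,0,0],[0,0,0],[0,0,0]], "grip": [0,0,0,0,0]}}

```text
t: 9.1
tool_pos: [0.5815, 0.2524, 0.072]
tool_rot: [-0.376, 2.029, -2.035]
contact_force: [-0.0, 0.3, -0.1]
opening: 0.0001
```

```bash
python3 - <<'E'
from h import *
goto((0.586,0.2535),.066,np.radians(200.1))
save('scene7.png',cv2.resize(ctrl.get_image('scene')[170:330,210:410],None,fx=3.7,fy=3.7,interpolation=cv2.INTER_CUBIC))
E
```

```text
t 9.1 pos [0.5815 0.2524 0.072 ] q [ 0.29  0.24  1.71 -0.    1.2   1.51] F [-0.   0.3 -0.1] open 0.0001
shift cur axes [-0.0046  0.0059  0.0005]  in goal axes [-0.0046  0.006   0.0005] turn [-0.07  0.29  0.63]
```

View pics/scene7.png

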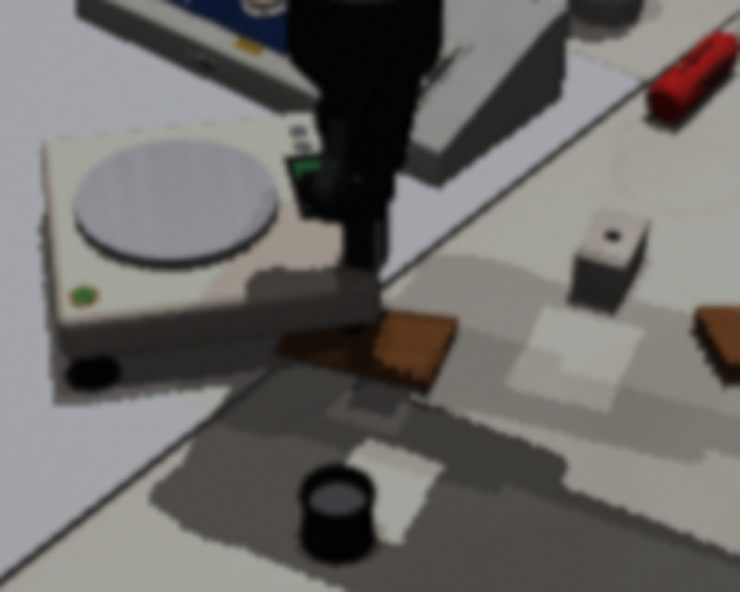

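The fingers are just above the near corner at crop (360,270), the wedge is under the foot at (355,325), and the scale is level. I'll shift slightly inward and press slowly.

>>> {"fn": "servo_tool", "kwargs": {"delta_pos": [[-0.004,0,0],[0,0.002,0],[0,0.001,0]], "dr": [[0,0,0.6],[0,0,0],[0,0,0]], "grip": [0,0,0]}}

```text
t: 9.52
tool_pos: [0.5858, 0.254, 0.0717]
tool_rot: [-0.36, 2.025, -2.026]
contact_force: [0.3, 0.2, -0.0]
opening: 0.0001
```

>>> {"fn": "servo_tool", "kwargs": {"delta_pos": [[0,0.002,0],[0,0.001,0]], "dr": [[0,0,0],[0,0,0]], "grip": [0,0]}}

```text
t: 9.78
tool_pos: [0.5861, 0.2541, 0.0693]
tool_rot: [-0.358, 2.025, -2.026]
contact_force: [-0.1, 0.3, -0.0]
opening: -0.0002
```

>>> {"fn": "servo_tool", "kwargs": {"delta_pos": [[0,0.002,0],[0,0.002,0]], "dr": [[0,0,0],[0,0,0]], "grip": [0,0]}}

```text
t: 10.02
tool_pos: [0.5862, 0.2541, 0.066]
tool_rot: [-0.358, 2.025, -2.026]
contact_force: [-4.3, -1.6, 10.4]
opening: -0.0001
```

>>> {"fn": "servo_tool", "kwargs": {"delta_pos": [[0,0.0015,0],[0,0.001,0]], "dr": [[0,0,0],[0,0,0]], "grip": [0,0]}}

```text
t: 10.28
tool_pos: [0.5863, 0.2542, 0.0661]
tool_rot: [-0.36, 2.025, -2.027]
contact_force: [-3.0, -1.1, 4.2]
opening: -0.0003
```

>>> {"fn": "servo_tool", "kwargs": {"delta_pos": [[0,0.002,0],[0,0.002,0]], "dr": [[0,0,0],[0,0,0]], "grip": [0,0]}}

```text
t: 10.52
tool_pos: [0.5863, 0.2542, 0.066]
tool_rot: [-0.363, 2.025, -2.028]
contact_force: [-6.3, -2.0, 11.5]
opening: 0.0001
```

```bash
python3 - <<'E'
from h import *
save('wrist8.png',ctrl.get_image('wrist'))
im=ctrl.get_image('scene');save('scene8.png',cv2.resize(im[170:330,210:410],None,fx=3.7,fy=3.7,interpolation=cv2.INTER_CUBIC))
for i in range(3):
    ctrl.get_image('top'); o=ctrl.get_obs(); print(o['t'],o['tool_pos'].round(4),o['contact_force'].round(1))
for l,z in [('steel_block',.03),('loupe',.033)]:
    ctrl.get_image('top')
    for m in ctrl.masks_of('top',l)[:1]:
        ys,xs=np.where(m['pixels']); print(l,m['score'],xs.mean(),ys.mean())
E
```

```text
10.675 [0.5863 0.2542 0.066 ] [-6.5 -1.8 11.2]
10.725 [0.5863 0.2542 0.0661] [-6.2 -1.5 11.1]
10.775 [0.5863 0.2542 0.066 ] [-6.8 -1.7 10.6]
loupe 0.73 265.0086206896552 272.7902298850575
```

View pics/scene8.png

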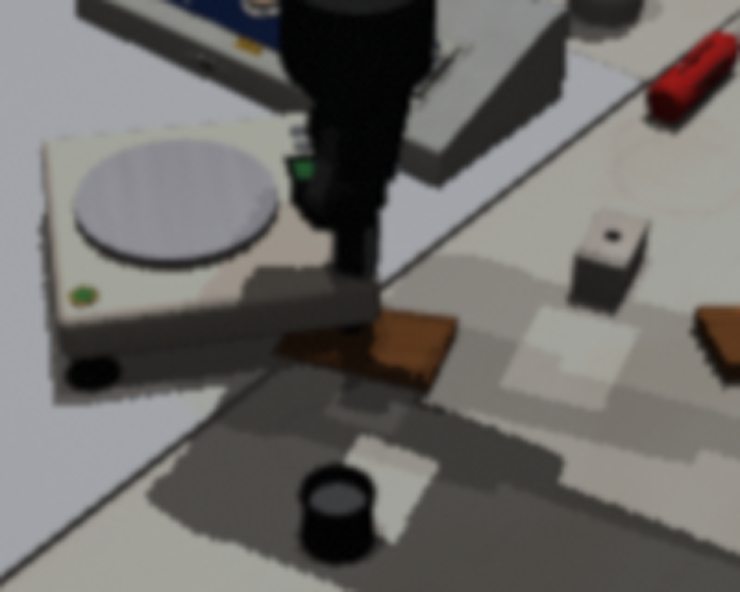

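View pics/wrist8.png

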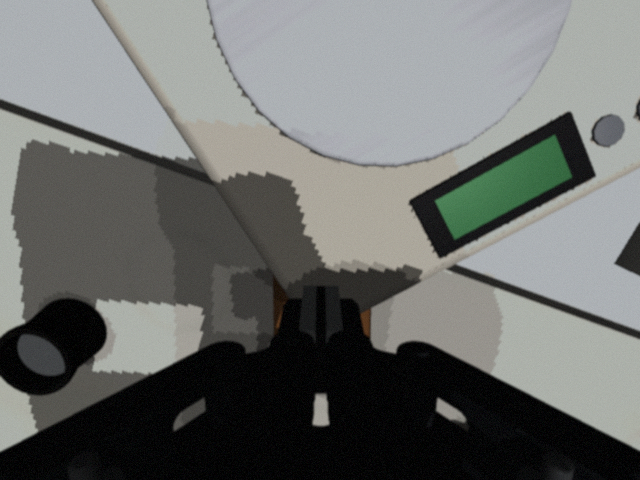

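A steady press of about 11 N gives no movement (z stays at 0.066). The wedge is unmoved at crop (370,345) and both bystanders are in place. I'm handing the job in.

```bash
python3 - <<'E'
from h import *
o=ctrl.get_obs(); print(o['t'],o['contact_force']); print(ctrl.finish_job())
E
```

```text
10.975 [-5.94945859 -2.19261981 11.59508348]
the job is handed in; nothing more can be done
None
```

The wedge is snug under the short foot, and I handed the job in at t ≈ 11 s with the fingertips still pressing on that corner. The station reported no verdict.

- **Wedge:** I chose the wedge farther from the base and pushed its rear face with both fingertips along its own axis, without lifting it. The push force rose to about 14 N where I expected the wedge to become snug, and the foot was close to its centre line.
- **Press:** With the fingers closed, I pressed down about 11 N above the short foot, roughly 3 mm from my estimate of the spot. The fingertip height held at 66 mm through several readings, so the corner did not give. There was also a steady sideways force of about 6 N.
- **Wedge position estimates:** The top and wrist cameras disagreed by about 5 mm on where the wedge started, which is well within the tolerance. I did not measure the foot's final position on the wedge directly. It rests on the snug stop and the pictures.
- **Bystanders:** In the last picture the loupe and the steel block stand where they started. The network confirmed the loupe, but it missed the block in the final top view, so I checked the block only by eye.

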